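# Press the label holder home on the gouge tray

### The job

Take the blue label holder out of its wooden stand and slide it down behind the aluminium lip on the outer edge of the gouge tray, with its white label side facing outwards, away from the tray. Push it down by feel, firmly but without forcing it, against the orange spring clip until it sits fully home on the channel floor, and finish while still holding it pressed there: do not let go, the clip would lift it again. Leave the glue jar, the brush and the sharpening stone alone.

Things in the scene. Friction and masses are not known exactly. Their poses are not given: they have to be found in the camera images.
- holder_center (a point): Centre, half-way up, of the loose label holder: upright blue plate 70 wide (its y), 75 high (its z), 6 thick (its x; 4.5 over the lowest 6), about 50 g. Its top 16 is a grip bead 12 thick, 21.5 to 37.5 above this point. Its +x face has the white label with a red stripe, the other is plain blue; a white band tops the bead on the label side. Starts in the groove, lower edge 10 above the table.
- stand: Fixed grooved block of light wood, 60 (x) x 90 (y) x 32 high; origin at the centre of its underside. The groove runs along its y, open at both ends, 7.6 wide, 22 deep (floor 10 above the table). The holder starts in it and lifts straight up.
- rack: Fixed wooden gouge tray 220 long (y), 36 high, its channel on the outer edge; origin on the table under the channel's centre, x outwards; the tray reaches from x = -5 to -141, gouges lie in it below the rim. The aluminium lip is 3 thick, 40 high plus an outward flare up to 9 higher, with a 24 wide window in its middle.
- slot (a point): Centre of the label channel's mouth, 40 above the table, level with the top of the lip's straight part. x points outwards from the tray, y along the channel, z up. The channel is 10 wide in x (tray wall at -5, lip at +5) and 96 long in y between black end cheeks; its floor is 28 below this point. With the holder home, the holder's centre is 9.5 above this point.
- clip (a joint): Orange spring clip in the middle of the channel, 30 wide, that the holder's lower edge pushes straight down: metres it is pushed down, 0 up (its top 16 below the slot point), 0.012 with the holder home on the channel floor. About 5 N starts it, about 11 N holds it at 0.012; it springs back up.
- clip_tab (a point): Top of the clip's orange tab that pokes outwards through the window in the lip, 10 outward (slot x) from the middle of the channel; it goes down with the clip. Up, it is 16 below the slot point.
- glue: Bystander: small glue jar with a red cap, 48 diameter, 75 high, standing; origin at the centre of its underside.
- brush: Bystander: flat brush with a pale wooden handle, lying, 195 long along its x, about 14 high; origin on its underside, 100 from the end of the handle.
- stone: Bystander: grey sharpening stone, 50 (x) x 150 (y) x 22 high; origin at the centre of its underside.
Mind the look-alikes: they are no part of the job. Of the things that look like the part that bears holder_center, the middle-sized one is meant.

How it is judged:
By the outcome, as a careful person would: the job done as asked, in the order asked, and still so for the second after the job is handed in, while the arm keeps its last pose, push and grip.
It also fails if it takes over 42 s, if anything falls off the work surface, if the arm or the gripper's body presses on something with over 40 N, if the wrist force passes 120 N, or if a joint passes its speed limit or range.

### The arm

A 6-joint arm with a two-finger parallel gripper is mounted at the origin on the work surface. World frame = base frame: x ahead of the robot, y to its left, z up, the work surface at z = 0. Lengths are in m, angles in rad, forces in N, time in s.
With the tool pointing down it reaches from about 0.25 to 0.775 m from the base axis. Payload 4 kg.
Tool frame: the origin (TCP) lies at the very end of the fingers, on their centre line; the grasp point (between the pads) lies 19 mm behind it; z points along the fingers, y is the direction in which the jaws open and shut (so a half turn about z gives the same grasp; the last joint's range is limited). The gripper opens to 94 mm and grips with 3 to 60 N. Pads are 16 mm wide; open, the fingers measure 119 mm over their backs; the gripper's body (75 mm by 177 mm) begins 78 mm behind the grasp point.
Start: joints at [-1.336, 0.087, 1.371, -0, 1.684, -0.103], TCP at [0.182, -0.519, 0.206] pointing down, gripper open.
Joint ranges: [-3.1, 3.1], [-0.76, 2.03], [0.27, 2.55], [-1.08, 4.22], [0.17, 2.65], [-2.57, 2.57]. Speed limits (rad/s): [2.79, 2.79, 3.14, 3.14, 3.14, 3.14].

### API

Orientations are given as [roll, pitch, yaw] about the fixed x, y, z axes, in that order (R = Rz(yaw) Ry(pitch) Rx(roll)).
In Python, from bench import robot, snapshot, calibration gives the robot as it stands. The module is installed in compiled form; this text tells all that it offers.
- The arm moves only by the tool servo_tool, never from a script. Its argument "series" is text: rows parted by semicolons, each of 5 numbers parted by spaces: the closure, from -1 (fully open) to 1 (shut), then the shift along the tool's x, y, z in cm, then the turn about the tool's z in rad. A call has 1 to 20 rows; each row is the pose to reach, as a shift and turn from the pose commanded when the call began, along the tool's axes at that moment; what a row does not reach only later rows make up. A row lasts 1/12 s, in which the tool goes at most 41.7 mm and 7.16 degrees, less where a joint would pass 70% of its speed; a pose out of reach is approached as far as the arm can. A call with a gripper value outside its range is refused whole. The fingers move at their own pace and stop on an object; the grip force is fixed at half the most. Time passes only in rows, so rows that repeat a pose let the fingers close. It gives the time, the measured TCP pose, the force and the opening at its end, in the units of the state.
- robot.get_obs(): the state, without advancing time (a new reading comes with each control period).
- snapshot(name): name is "scene" or "top" or "wrist"; returns (picture, depth): 480x640x3 uint8, red, green, blue; 480x640 float32, m along the optical axis (not along the pixel's ray), 0 where there is no reading.
- calibration(name): a dict with "fx", "fy", "cx", "cy" (pixels), "rvec" (rotation vector, rad) and "tvec" (3), from world to camera coordinates, as OpenCV has them; the wrist camera has in their place "tool_from_camera" (4x4, takes a point from camera to tool coordinates, whose origin is the TCP and whose axes are the flange's). Camera axes: x right, y down, z forward; pixel columns grow to the right and rows downward; lengths in m; the calibration is good to about 2 mm. A picture is of the moment at which its call begins: read the wrist's pose just before it. calibration takes no time and is no camera call.
- robot.close_job(): hands the job in, once; it reports no verdict.
The state is a dict: "time": time; "joint_positions": joint angles; "qvel": joint speeds; "joint_torque": joint torques, N m; "tool_pos": TCP position; "ee_rot": TCP orientation; "wrist_force": force on the tool from outside, world axes, zero at the start; "wrist_torque": the same for the moment, N m; "width": finger opening in m.
Only numpy, scipy, OpenCV 4.12 (cv2) and the standard library are available. Lean on these libraries where they do the work, as an engineer would, in place of code of your own. Each camera call takes 0.05 s, during which the arm holds its last target. There are 200 camera calls.

## Working session

There is one attempt and no reset: what is moved stays moved. The work goes in short steps, Python scripts to look and compute and a tool call to move; the robot and the scene stay as the last step left them, time stands still between calls to the robot, and variables do not carry over. Pictures are saved under pics/ and viewed, about 8 in all and at most 12, crops included, and the job is handed in when it is done.

Besides the shell and the picture viewer there is one more tool, called after "Call:" as name(argument=value, ...) on one line, values as JSON. servo_tool: Moves the arm, as the interface text tells. Its arguments: {"type":"object","properties":{"series":{"type":"string"}},"required":["series"]}

```bash
mkdir -p pics
cat > h.py <<'E'
import numpy as np, cv2
from bench import robot, snapshot, calibration
from scipy.spatial.transform import Rotation as R
def shot(n):
    o=robot.get_obs(); p,d=snapshot(n); c=calibration(n)
    if n=='wrist':
        T=np.eye(4);T[:3,:3]=R.from_euler('xyz',o['ee_rot']).as_matrix();T[:3,3]=o['tool_pos']; T=T@np.array(c['tool_from_camera'])
    else:
        M=cv2.Rodrigues(np.array(c['rvec'],float))[0];T=np.eye(4);T[:3,:3]=M.T;T[:3,3]=-M.T@np.array(c['tvec']).ravel()
    np.savez('last_'+n,p=p,d=d,T=T,K=[c['fx'],c['fy'],c['cx'],c['cy']]); return p,d
def W(n,u,v,z=None):
    s=np.load('last_%s.npz'%n);fx,fy,cx,cy=s['K'];r=np.array([(u-cx)/fx,(v-cy)/fy,1]);T=s['T']
    if z is None: k=s['d'][int(round(v)),int(round(u))]
    else: k=(z-T[2,3])/(T[:3,:3]@r)[2]
    return T[:3,:3]@(r*k)+T[:3,3]
def save(n,name,box=None,f=1):
    p=np.load('last_%s.npz'%n)['p'][:,:,::-1]
    if box: p=p[box[1]:box[3],box[0]:box[2]]
    cv2.imwrite('pics/'+name,cv2.resize(p,None,fx=f,fy=f,interpolation=cv2.INTER_CUBIC))
E
python3 - <<'E'
from h import *
o=robot.get_obs(); print(o)
for n in('top','scene'): shot(n);save(n,n+'1.png'); print(np.load('last_%s.npz'%n)['T'].round(3))
E
```

```text
{'time': 0.0, 'joint_positions': array([-1.33612278e+00,  8.79111367e-02,  1.37224658e+00, -2.40349774e-05,
        1.68360654e+00, -1.03080811e-01]), 'qvel': array([ 0.00125367,  0.00074987,  0.0010169 , -0.00059584,  0.00023754,
        0.00208818]), 'joint_torque': array([-9.85171464e-04, -3.40179670e+01, -3.02426183e+01,  7.16534327e-02,
        3.28683481e-02, -1.75956188e-04]), 'tool_pos': array([ 0.18212089, -0.51838354,  0.20433206]), 'ee_rot': array([-3.13943013e+00, -1.99692029e-04,  3.37751462e-01]), 'wrist_force': array([-0.70972554,  0.22623789, -0.10246934]), 'wrist_torque': array([-0.04622682, -0.00963711, -0.00987253]), 'width': 0.09381045728234903}
[[ 0.015 -0.992  0.125  0.467]
 [-1.    -0.014  0.01   0.028]
 [-0.008 -0.125 -0.992  0.848]
 [ 0.     0.     0.     1.   ]]
[[-0.627  0.483 -0.611  1.014]
 [ 0.779  0.382 -0.497  0.364]
 [-0.006 -0.788 -0.616  0.501]
 [ 0.     0.     0.     1.   ]]
```

View pics/top1.png

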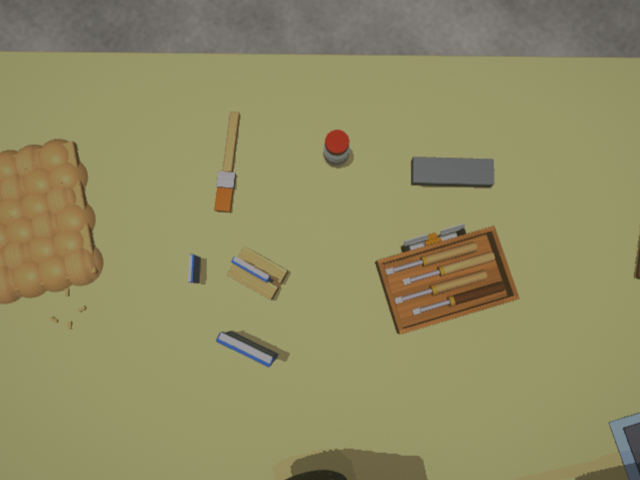

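View pics/scene1.png

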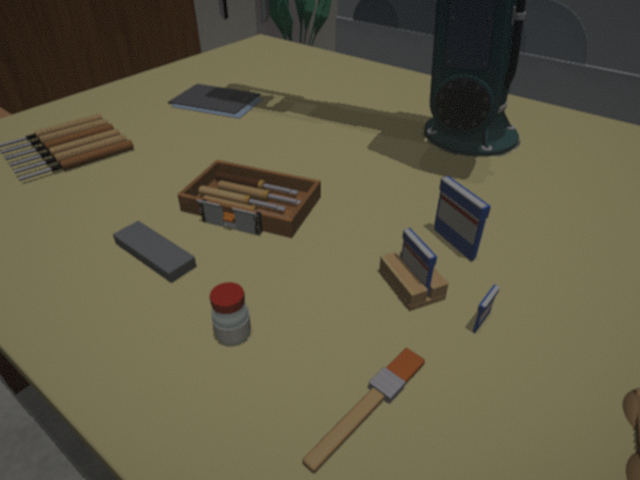

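The top view shows the stand with the middle holder at about (252,268), white band up (+x side). The tray is at (447,280), with its channel on the upper edge at about (434,240). The scene view confirms that the label and the lip both face the camera. Next I'll enlarge both areas.

Run:
```python
from h import *
p=np.load('last_top.npz')['p'][:,:,::-1]
a=cv2.resize(p[235:310,215:305],(720,600),interpolation=cv2.INTER_CUBIC)
b=cv2.resize(p[215:275,390:480],(720,480),interpolation=cv2.INTER_CUBIC)
cv2.imwrite('pics/a.png',a);cv2.imwrite('pics/b.png',b)
for u,v in((252,268),(262,255),(252,287),(434,240),(410,247),(500,232),(400,255)): print(u,v,W('top',u,v).round(4))
```

```text
252 268 [0.5226 0.1473 0.086 ]
262 255 [0.5534 0.1429 0.    ]
252 287 [0.4927 0.1544 0.0332]
434 240 [ 0.5825 -0.1714  0.0244]
410 247 [ 0.5706 -0.1301  0.0126]
500 232 [ 6.026e-01 -3.002e-01  6.000e-04]
400 255 [ 0.5532 -0.1079  0.0352]
```

View pics/a.png

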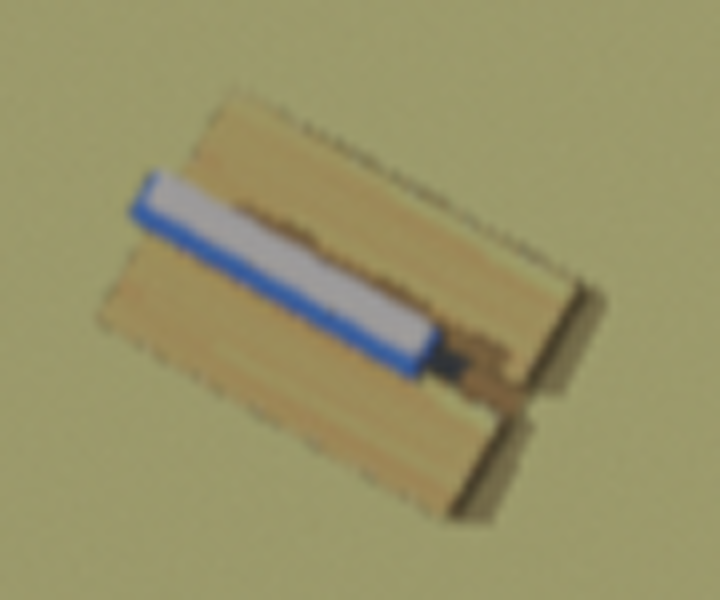

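View pics/b.png

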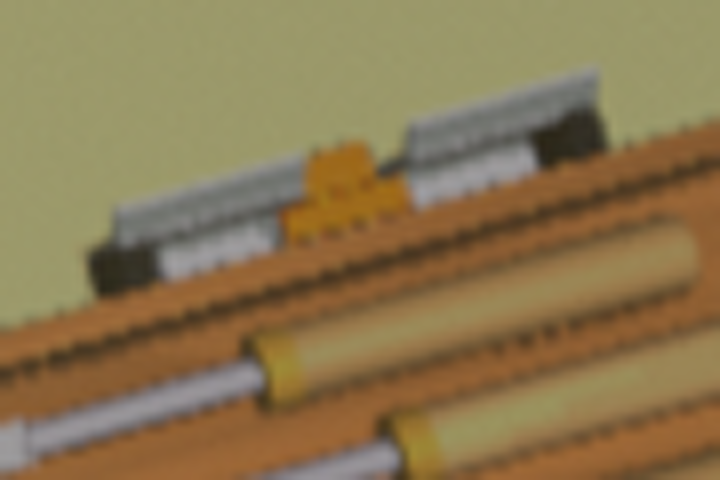

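The stand crop puts the bead-top corners at (150,172), (130,210), (418,378) and (440,330), with the white band on the +x side. In the tray crop, the lip flare's top edge runs (115,207)–(598,69), the wall's top edge runs (0,328)–(720,122), and the orange clip is central at about (345,210).

Run:
```python
from h import *
A=lambda x,y,z:W('top',215+x/8-.5+.06,235+y/8-.5+.06,z)
B=lambda x,y,z:W('top',390+x/8-.44,215+y/8-.44,z)
c=[A(x,y,.085) for x,y in((150,172),(130,210),(418,378),(440,330))]
print(np.round(c,4)); m=np.mean(c,0); print('holder',m)
d=(c[0]+c[1]-c[2]-c[3]);print('y axis yaw',np.arctan2(d[1],d[0]),'len',np.linalg.norm(d)/2)
s=[A(x,y,.032) for x,y in((235,90),(100,320),(450,518),(585,288))];print('stand',np.mean(s,0),np.arctan2(*(s[0]+s[1]-s[2]-s[3])[1::-1]))
f=[B(115,207,.049),B(598,69,.049)];w=[B(0,328,.036),B(720,122,.036)]
for q in(f,w):
  e=q[0]-q[1];print(np.round(q,4),np.mean(q,0),'yaw y',np.arctan2(e[1],e[0]),np.linalg.norm(e))
k=[B(160,260,.012),B(535,150,.012)]
print('cheeks',np.round([B(155,255,.036),B(535,142,.036)],4), 'clip',B(345,205,.024))
e=f[0]-f[1];e/=np.linalg.norm(e);n=np.array([e[1],-e[0],0]);print('n',n,'wall->flare',(f[0]-w[0])@n)
fm=np.mean(f,0);wm=w[0]+5e-3*n; print('slot',fm+n*((wm-fm)@n))
```

```text
[[0.5423 0.1794 0.085 ]
 [0.5342 0.1833 0.085 ]
 [0.5    0.122  0.085 ]
 [0.5101 0.1177 0.085 ]]
holder [0.52163479 0.15060909 0.085     ]
y axis yaw 1.0761565832174589 len 0.06994177369980178
stand [0.51869549 0.14593837 0.032     ] 1.0748276084550012
[[ 0.5776 -0.1127  0.049 ]
 [ 0.6098 -0.2193  0.049 ]] [ 0.59369499 -0.165989    0.049     ] yaw y 1.8639895380062117 0.11133607462559417
[[ 0.5519 -0.0892  0.036 ]
 [ 0.6004 -0.2502  0.036 ]] [ 0.57616833 -0.16972032  0.036     ] yaw y 1.8637448256510716 0.168154247348738
cheeks [[ 0.5687 -0.1238  0.036 ]
 [ 0.5954 -0.2088  0.036 ]] clip [ 0.58223567 -0.16910257  0.024     ]
n [0.95732589 0.28901064 0.        ] wall->flare 0.01783654158305837
slot [ 0.58140623 -0.16969889  0.049     ]
```

Call:
servo_tool(series="-0.2 14 -13 0 -0.2;-0.2 28 -27 0 -0.4;-0.2 41 -39 0 -0.55;-0.2 54.2 -51.9 0 -0.738;-0.2 54.2 -51.9 0 -0.738;-0.2 54.2 -51.9 0 -0.738;-0.2 54.2 -51.9 0 -0.738;-0.2 54.2 -51.9 0 -0.738;-0.2 54.2 -51.9 0 -0.738;-0.2 54.2 -51.9 0 -0.738;-0.2 54.2 -51.9 0 -0.738;-0.2 54.2 -51.9 0 -0.738;-0.2 54.2 -51.9 0 -0.738;-0.2 54.2 -51.9 0 -0.738;-0.2 54.2 -51.9 0 -0.738;-0.2 54.2 -51.9 0 -0.738;-0.2 54.2 -51.9 0 -0.738;-0.2 54.2 -51.9 0 -0.738;-0.2 54.2 -51.9 0 -0.738;-0.2 54.2 -51.9 0 -0.738")

```text
time: 1.77
tool_pos: [0.5214, 0.1519, 0.2038]
ee_rot: [-3.139, 0.002, 1.079]
wrist_force: [-0.1, -0.4, -0.2]
width: 0.0561
```

Run:
```python
from h import *
shot('wrist');save('wrist','w1.png');print(np.load('last_wrist.npz')['T'].round(3),robot.get_obs()['tool_pos'],calibration('wrist'))
```

```text
[[ 0.881 -0.457 -0.123  0.555]
 [-0.473 -0.852 -0.225  0.216]
 [-0.002  0.257 -0.967  0.382]
 [ 0.     0.     0.     1.   ]] [0.52116306 0.15054735 0.204398  ] {'fx': 392.7146945820255, 'fy': 392.7146945820255, 'cx': 316.15257612258, 'cy': 243.75544329526483, 'tool_from_camera': array([[-1.06408328e-03, -9.67146359e-01, -2.54217993e-01,
         7.20630010e-02],
       [ 9.99999350e-01, -1.13296204e-03,  1.24529024e-04,
        -5.42614941e-04],
       [-4.08457127e-04, -2.54217695e-01,  9.67146936e-01,
        -1.78795606e-01],
       [ 0.00000000e+00,  0.00000000e+00,  0.00000000e+00,
         1.00000000e+00]])}
```

View pics/w1.png

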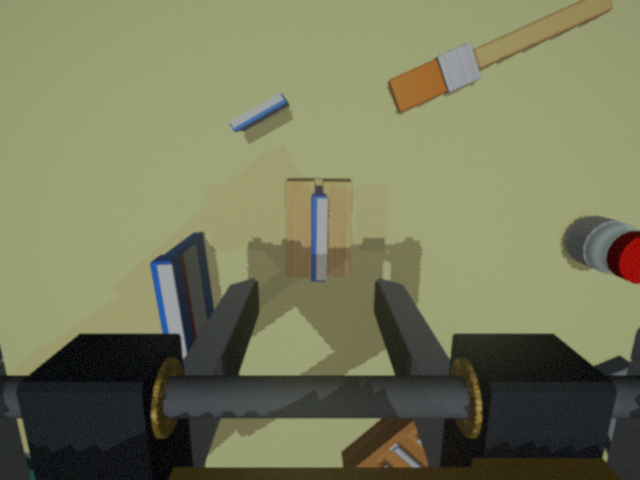

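The wrist view shows the bead upright in the image, about u 311–328 and v 194–281, centred between the fingers with the label side to the right.

Run:
```python
from h import *
a=W('wrist',319.7,194.5,.085);b=W('wrist',319.5,281,.085);m=(a+b)/2;o=robot.get_obs()
Rm=R.from_euler('xyz',o['ee_rot']).as_matrix()
print(a,b,m,np.arctan2(*(a-b)[1::-1]),np.linalg.norm(a-b),'tool shift cm',100*Rm.T@(m-o['tool_pos']),o['ee_rot'])
```

```text
[0.5382875  0.17936559 0.085     ] [0.5053722  0.11801764 0.085     ] [0.52182985 0.14869162 0.085     ] 1.0783499130109329 0.06962030848533803 tool shift cm [-0.10610656  0.16426309 11.93982694] [-3.14011607e+00  2.15543656e-03  1.07728177e+00]
```

Call:
servo_tool(series="-0.2 -0.1 0.1 3 0;-0.2 -0.1 0.1 6 0;-0.2 -0.1 0.1 9 0;-0.2 -0.1 0.1 12 0;-0.2 -0.1 0.1 14 0;-0.2 -0.1 0.1 14.6 0;-0.2 -0.1 0.1 14.6 0;-0.2 -0.1 0.1 14.6 0;0.3 -0.1 0.1 14.6 0;0.7 -0.1 0.1 14.6 0;0.8 -0.1 0.1 14.6 0;1 -0.1 0.1 14.6 0;1 -0.1 0.1 14.6 0;1 -0.1 0.1 14.6 0;1 -0.1 0.1 14.6 0")

```text
time: 3.07
tool_pos: [0.522, 0.1491, 0.0595]
ee_rot: [3.142, 0.0, 1.076]
wrist_force: [-0.4, 0.1, 0.3]
width: 0.0131
```

Call:
servo_tool(series="1 0 0 0 0;1 0 0 -0.5 0;1 0 0 -1.5 0;1 0 0 -3 0;1 0 0 -4.5 0;1 0 0 -6 0;1 0 0 -7.5 0;1 0 0 -9 0;1 0 0 -10 0;1 0 0 -10 0;1 0 0 -10 0")

```text
time: 3.98
tool_pos: [0.5224, 0.1491, 0.1603]
ee_rot: [3.14, -0.001, 1.076]
wrist_force: [0.1, -0.0, -0.1]
width: 0.0121
```

Run:
```python
from h import *
shot('wrist');save('wrist','w2.png');o=robot.get_obs();print(o)
```

```text
{'time': 4.0333, 'joint_positions': array([ 1.73644499e-01,  8.49267616e-02,  1.46496993e+00, -1.23000860e-04,
        1.59224056e+00,  6.68609208e-01]), 'qvel': array([ 0.00026322,  0.01193496,  0.02210016, -0.00021129, -0.00105393,
       -0.00105454]), 'joint_torque': array([ 1.10503947e-02, -3.46948242e+01, -3.09688675e+01,  7.08657503e-02,
       -4.92868130e-02,  6.28125908e-04]), 'tool_pos': array([0.52180305, 0.14895043, 0.15911368]), 'ee_rot': array([-3.14124155e+00,  4.34088188e-04,  1.07582909e+00]), 'wrist_force': array([-0.10647453,  0.06070175, -1.12069482]), 'wrist_torque': array([-0.02219216, -0.028     ,  0.05126014]), 'width': 0.011471950013203246}
```

View pics/w2.png

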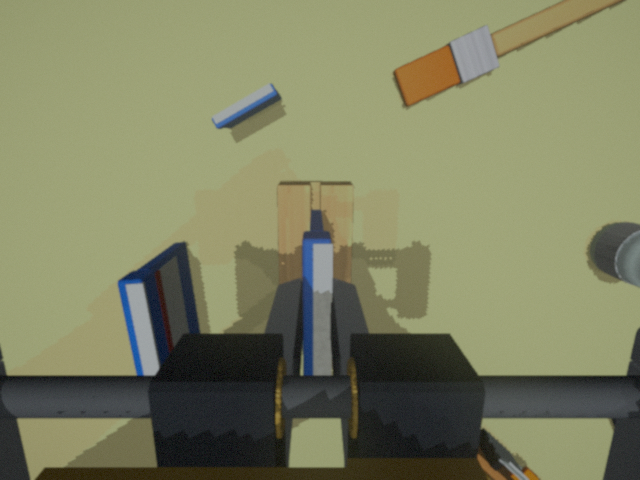

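The holder is in the grip and clear of the stand; its bead runs u 303–333 and is parallel to the tool, and the label side is to the right. Now I'll carry it to a viewpoint beside the channel.

Call:
servo_tool(series="1 -1 0.8 0 -0.04;1 -3 2.5 0 -0.1;1 -5 4.2 0 -0.16;1 -8 6.8 0 -0.22;1 -11 9.3 0 -0.3;1 -14 11.8 0 -0.38;1 -17 14.4 0 -0.46;1 -20 16.9 0 -0.54;1 -23 19.4 0 -0.62;1 -26 22 0 -0.7;1 -28.5 24.1 0 -0.75;1 -30.5 25.8 0 -0.78;1 -31.3 26.5 0 -0.788;1 -31.6 26.7 0 -0.788;1 -31.6 26.7 0 -0.788;1 -31.6 26.7 0 -0.788;1 -31.6 26.7 0 -0.788;1 -31.6 26.7 0 -0.788")

```text
time: 5.53
tool_pos: [0.607, -0.2542, 0.1599]
ee_rot: [3.141, -0.0, 1.866]
wrist_force: [-1.0, -0.1, -0.7]
width: 0.0116
```

Run:
```python
from h import *
shot('wrist');o=robot.get_obs();print(o['tool_pos'],o['ee_rot'],o['width'])
save('wrist','w3.png',(160,60,480,300),2.5)
```

```text
[ 0.60704789 -0.25437328  0.15997508] [3.14116240e+00 2.20118048e-04 1.86554761e+00] 0.012084280504684691
```

View pics/w3.png

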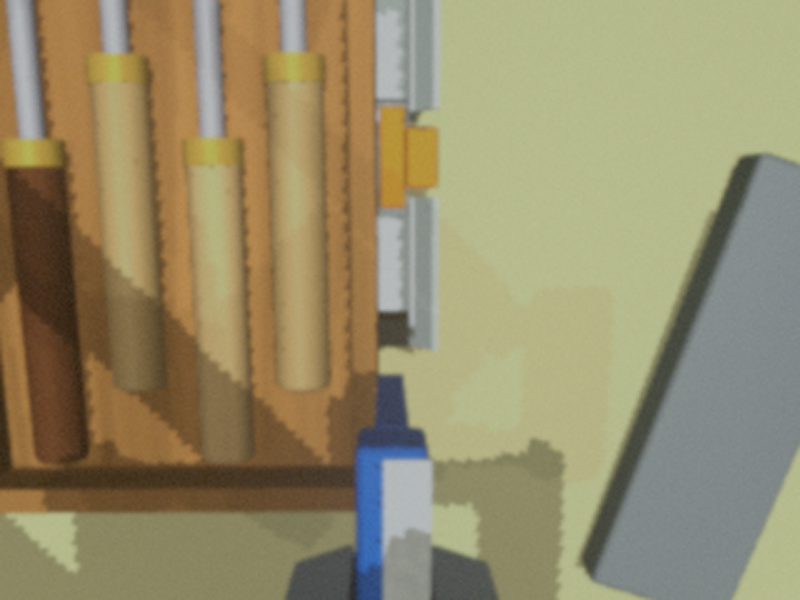

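Both line up vertically in the image. In the crop, the wall edge is at u≈376, the lip's inner edge at u≈409 and the clip centre at v≈156. The holder's lower front edge spans u 378–404 at v≈376.

Run:
```python
from h import *
o=robot.get_obs();Rm=R.from_euler('xyz',o['ee_rot']).as_matrix();t=o['tool_pos']
def P(u,v,z): return (Rm.T@(W('wrist',160+u/2.5-.3,60+v/2.5-.3,z)-t)*1000).round(1)
for n,q in dict(wall_hi=(376,20,.036),wall_lo=(378,360,.036),lip_hi=(410,60,.040),lip_lo=(409,250,.040),fl_hi=(438,30,.049),fl_lo=(438,330,.049),clipL=(381,156,.024),clipR=(406,156,.024),clipT=(393,105,.024),clipB=(393,208,.024),cheek=(393,312,.036),hl=(377,376,.110),hr=(404,376,.110),beadL=(357,446,.185),beadR=(432,446,.185)).items(): print(n,P(*q))
s=np.load('last_wrist.npz')['d']
for u,v in((393,156),(395,250),(360,250),(412,500),(422,250)): print(u,v,P(u,v,None), (t+Rm@P(u,v,None)/1000)[2].round(4))
```

```text
wall_hi [123.3  -5.7 123.9]
wall_lo [ 25.7  -5.6 124. ]
lip_hi [112.1   4.  120. ]
lip_lo [ 59.3   3.9 120. ]
fl_hi [118.6  11.4 111. ]
fl_lo [ 36.6  12.4 111. ]
clipL [ 86.8  -4.5 136. ]
clipR [ 86.7   3.1 136. ]
clipT [101.5  -0.8 136. ]
clipB [ 71.3  -0.9 136. ]
cheek [ 40.5  -0.9 124. ]
hl [33.5 -4.8 50. ]
hr [33.4  1.6 50. ]
beadL [ 35.   -6.9 -25. ]
beadR [ 35.    5.2 -25. ]
393 156 [  73.    -1.3 -178.7] 0.3387
395 250 [ 57.9  -0.2 149.5] 0.0105
360 250 [ 59.1 -10.9 124.9] 0.0351
412 500 [ 25.8   2.  -24.8] 0.1848
422 250 [ 59.4   7.7 118. ] 0.042
```

Call:
servo_tool(series="1 1 0 0 0;1 2.5 0 0 0;1 4 0 0 0;1 5.5 0 0 0;1 7 0 0 0;1 8.2 0 0 0;1 8.7 0.03 0 0;1 8.7 0.03 1 0;1 8.7 0.03 2.5 0;1 8.7 0.03 4 0;1 8.7 0.03 5 0;1 8.7 0.03 5.5 0;1 8.7 0.03 5.7 0;1 8.7 0.03 5.7 0;1 8.7 0.03 5.7 0;1 8.7 0.03 5.7 0")

```text
time: 6.92
tool_pos: [0.5827, -0.1729, 0.1036]
ee_rot: [3.14, 0.001, 1.864]
wrist_force: [0.3, -0.3, -0.5]
width: 0.0118
```

Run:
```python
from h import *
for n in('top','scene'):shot(n)
o=robot.get_obs();print(o['tool_pos'],o['ee_rot'],o['wrist_force'])
a=np.load('last_top.npz')['p'][200:290,380:500,::-1];b=np.load('last_scene.npz')['p'][130:250,170:330,::-1]
cv2.imwrite('pics/c.png',np.hstack([cv2.resize(a,(400,300),interpolation=2),cv2.resize(b,(400,300),interpolation=2)]))
```

```text
[ 0.58260715 -0.17280409  0.1034873 ] [3.14015399e+00 1.26673781e-03 1.86374125e+00] [ 0.0121636  -0.48716743 -0.44085046]
```

View pics/c.png

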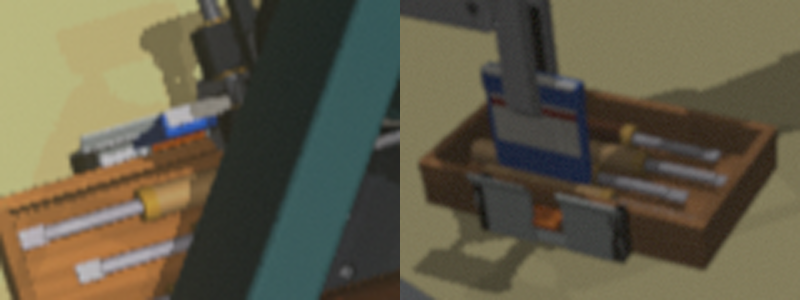

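The holder is above the channel with its white label facing outwards, and centred on the lip window. I'll lower it into the mouth.

Call:
servo_tool(series="1 0 0 0.3 0;1 0 0 0.6 0;1 0 0 0.9 0;1 0 0 1.2 0;1 0 0 1.5 0;1 0 0 1.8 0;1 0 0 2.1 0;1 0 0 2.3 0;1 0 0 2.3 0;1 0 0 2.3 0;1 0 0 2.3 0")

```text
time: 7.93
tool_pos: [0.5822, -0.1726, 0.0797]
ee_rot: [3.141, 0.0, 1.864]
wrist_force: [0.1, -0.3, 0.6]
width: 0.0119
```

Call:
servo_tool(series="1 0 0 0.2 0;1 0 0 0.4 0;1 0 0 0.6 0;1 0 0 0.7 0;1 0 0 0.8 0;1 0 0 0.9 0;1 0 0 1 0;1 0 0 1 0;1 0 0 1 0")

```text
time: 8.68
tool_pos: [0.5823, -0.1726, 0.0709]
ee_rot: [3.141, 0.001, 1.864]
wrist_force: [-0.6, 0.1, 5.3]
width: 0.012
```

Call:
servo_tool(series="1 0 0 0.1 0;1 0 0 0.2 0;1 0 0 0.3 0;1 0 0 0.4 0;1 0 0 0.5 0;1 0 0 0.6 0;1 0 0 0.7 0;1 0 0 0.7 0;1 0 0 0.7 0")

```text
time: 9.43
tool_pos: [0.5824, -0.1727, 0.0648]
ee_rot: [3.14, 0.001, 1.864]
wrist_force: [-2.8, 1.3, 8.1]
width: 0.0114
```

Call:
servo_tool(series="1 0 0 0.05 0;1 0 0 0.1 0;1 0 0 0.15 0;1 0 0 0.2 0;1 0 0 0.2 0;1 0 0 0.2 0")

```text
time: 9.93
tool_pos: [0.5825, -0.1727, 0.0631]
ee_rot: [3.14, 0.001, 1.864]
wrist_force: [-2.9, 1.8, 9.7]
width: 0.0123
```

Call:
servo_tool(series="1 0 0 0.05 0;1 0 0 0.1 0;1 0 0 0.1 0;1 0 0 0.1 0")

```text
time: 10.27
tool_pos: [0.5825, -0.1728, 0.0623]
ee_rot: [3.14, 0.002, 1.864]
wrist_force: [-3.0, 0.9, 9.4]
width: 0.0118
```

Call:
servo_tool(series="1 0 0 0.05 0;1 0 0 0.1 0;1 0 0 0.1 0;1 0 0 0.1 0")

```text
time: 10.6
tool_pos: [0.5825, -0.1727, 0.0616]
ee_rot: [3.14, 0.002, 1.864]
wrist_force: [-3.5, 1.2, 11.1]
width: 0.0118
```

Call:
servo_tool(series="1 0 0 0.05 0;1 0 0 0.1 0;1 0 0 0.1 0;1 0 0 0.1 0")

```text
time: 10.93
tool_pos: [0.5827, -0.1727, 0.0615]
ee_rot: [3.139, 0.002, 1.864]
wrist_force: [-4.9, 1.9, 14.6]
width: 0.0121
```

Call:
servo_tool(series="1 0 0 0.05 0;1 0 0 0.1 0;1 0 0 0.1 0;1 0 0 0.1 0")

```text
time: 11.27
tool_pos: [0.5828, -0.1727, 0.0615]
ee_rot: [3.139, 0.002, 1.864]
wrist_force: [-5.3, 3.1, 16.5]
width: 0.0114
```

Run:
```python
from h import *
for n in('wrist','scene'):shot(n)
o=robot.get_obs();print(o['tool_pos'],o['ee_rot'],o['wrist_force'],o['wrist_torque'],o['width'])
a=np.load('last_wrist.npz')['p'][130:370,200:440,::-1];b=np.load('last_scene.npz')['p'][150:250,180:280,::-1]
cv2.imwrite('pics/d.png',np.hstack([cv2.resize(a,(400,400),interpolation=2),cv2.resize(b,(400,400),interpolation=2)]))
```

```text
[ 0.58281777 -0.17269629  0.06147504] [3.13897780e+00 2.25412279e-03 1.86401686e+00] [-4.92650578  3.01391087 16.39413219] [ 0.417044    1.22879277 -0.01442891] 0.011950328628305976
```

View pics/d.png

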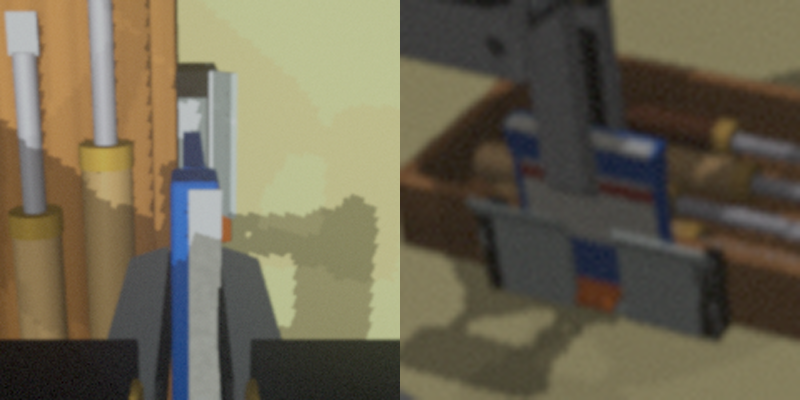

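The wrist half shows the holder inside the channel. The scene half shows the label outwards and the orange tab low in the window, at about (598,285). I'll push slightly more to confirm the hard stop, then measure the tab height.

Call:
servo_tool(series="1 0 -0.03 0.05 0;1 0 -0.05 0.1 0;1 0 -0.05 0.15 0;1 0 -0.05 0.2 0;1 0 -0.05 0.2 0;1 0 -0.05 0.2 0")

```text
time: 11.87
tool_pos: [0.583, -0.1726, 0.0614]
ee_rot: [3.137, 0.003, 1.864]
wrist_force: [-7.0, 3.8, 21.3]
width: 0.0117
```

Run:
```python
from h import *
shot('scene')
o=robot.get_obs();print(o['tool_pos'],o['ee_rot'],o['wrist_force'],o['width'])
s=np.load('last_scene.npz');p=s['p'];
h=cv2.cvtColor(p,cv2.COLOR_RGB2HSV)[205:235,318-100:245]
m=(h[...,0]<14)&(h[...,1]>150)
for v in range(205,235):
  us=np.where(m[v-205])[0]+218
  if len(us): u=us.mean(); print(v,us.min(),us.max(),W('scene',u,v).round(4))
```

```text
[ 0.58297597 -0.17264889  0.06138685] [3.13714865e+00 2.89698136e-03 1.86425157e+00] [-7.37097009  4.17208706 23.00778401] 0.012132090289402413
221 225 228 [ 0.5903 -0.1769  0.0127]
222 225 233 [ 0.5884 -0.1729  0.0113]
223 225 234 [ 0.5922 -0.1672  0.014 ]
224 225 233 [ 0.5937 -0.1671  0.0128]
225 225 233 [ 0.5949 -0.166   0.0119]
226 229 232 [ 0.5942 -0.1632  0.0106]
227 231 231 [ 0.5938 -0.1628  0.0085]
```

```bash
python3 -c "
from h import *
print(robot.close_job());o=robot.get_obs();print(o['time'],o['tool_pos'],o['wrist_force'],o['width'])"
```

```text
the job is handed in; nothing more can be done
None
the job is handed in; nothing more can be done
```

The middle-sized blue label holder is seated in the gouge tray's channel with its white label facing outwards. I handed the job in at about 11.9 s, with the gripper still holding it pressed down.

**Seating:** The clip's push rose from about 5 N to 11 N as the holder went down. The tool then stopped at z ≈ 0.0614–0.0616 m, and the force climbed to 21–23 N with no further travel. That matches the height I expected with the holder on the channel floor (0.0615 m).

**Clip tab:** Its top measured about 12–13 mm above the table, against 12 mm expected with the holder home. The depth readings there scatter by a millimetre or two.

**Grip:** The finger opening stayed at about 12 mm, the bead's thickness. z matched the height expected from the grasp, so I saw no sign of slip.

**Sideways force:** About 8 N sideways built up under the push and I did not remove it. Shifting the tool 0.5 mm inwards did not lower it, and the tool tilted by about 0.3 degrees.

**Bystanders:** I steered clear of the glue jar, brush and sharpening stone, but did not measure their positions again at the end.

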